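# Shift the tube mixer into third gear

## Robot

A 7-joint arm with a two-finger parallel gripper is mounted at the origin on a cart in front of the work surface, level with it; the furniture and walls round the work are solid. World frame = base frame: x ahead of the robot, y to its left, z up, the work surface at z = 0. Lengths are in m, angles in rad, forces in N, time in s.
With the tool pointing down it reaches from about 0.425 to 0.925 m from the base axis. Payload 6.8 kg.
Tool frame: the origin (TCP) lies on the mounting face of the last link; the fingertips stand 173 mm ahead of it and the grasp point (between the pads) lies 155 mm ahead of it (grip_point_offset is the distance from the TCP to the grasp point, in m); x points along the fingers, z is the direction in which the jaws open and shut, and the axes are right-handed (so a half turn about x gives the same grasp; the last joint's range is limited). The gripper opens to 85 mm and grips with 20 to 120 N. Pads are 22 mm wide; open, the fingers measure 114 mm over their backs; the gripper's body (76 mm by 85 mm) begins 54 mm behind the grasp point. The pads swing forward as they close: fully open they stand 13 mm farther back than shut.
Start: joints at [-1.262, 0.477, 0.022, 1.555, -0.011, 1.109, -0.083], TCP at [0.273, 0.617, 0.405] pointing down, gripper open.
Joint ranges: [-2.96, 2.96], [-0.34, 2.1], [-1.41, 1.46], [0.24, 2.44], [-1.37, 4.51], [0.17, 1.92], [-2.96, 2.96]. Speed limits (rad/s): [2.39, 2.39, 3.14, 3.14, 3.14, 3.14, 3.14].

## Interface

Orientations are given as a rotation vector (axis times angle).
In Python, from bench import * gives the robot as it stands. The module is installed in compiled form; this text tells all that it offers.
- The arm moves only by the tool servo_tool, never from a script. Its argument "motion" is a list of rows, each a list of 5 numbers: the shift along the tool's x, y, z in m, then the turn about the tool's x in degrees, then the gripper command: -1 is fully open, 1 is shut, values between are in proportion. In form: [[dx, dy, dz, turn, fingers], ...]. A call has 1 to 8 rows; each row is the pose to reach, as a shift and turn from the pose measured when the call began, along the tool's axes at that moment; what a row does not reach only later rows make up. A row lasts 1/10 s, in which the tool goes at most 50 mm and 8.59 degrees, less where a joint would pass 70% of its speed; a pose out of reach is approached as far as the arm can. A call with a gripper value outside its range is refused whole. The fingers move at their own pace and stop on an object; "force" is the grip in N (left out, the last holds). Time passes only in rows, so rows that repeat a pose let the fingers close. It gives the time, the measured TCP pose, the force and the opening at its end, in the units of the state.
- get_obs(): the state, without advancing time (a new reading comes with each control period).
- grab_frame(name): name is "side" or "top"; returns the picture (400x640x3 uint8, red, green, blue); there is no depth.
- camera_params(name): a dict with "mtx" (3x3 intrinsics, pixels), "world_to_cam" (4x4, takes a point from world to camera coordinates). Camera axes: x right, y down, z forward; pixel columns grow to the right and rows downward; lengths in m; the calibration is good to about 2 mm. A picture is of the moment at which its call begins. camera_params takes no time and is no camera call.
- hand_in(): hands the job in, once; it reports no verdict.
The state is a dict: "clock": time; "joints": joint angles; "qvel": joint speeds; "tau": joint torques, N m; "tcp_pos": TCP position; "orientation": TCP orientation; "contact_force": force on the tool from outside, world axes, zero at the start; "moment": the same for the moment, N m; "grip_width": finger opening in m.
Only numpy, scipy, OpenCV 4.12 (cv2) and the standard library are available. Lean on these libraries where they do the work, as an engineer would, in place of code of your own. Each camera call takes 0.05 s, during which the arm holds its last target. There are 200 camera calls.

## Task

Put the tube mixer into third gear: push its gear lever along the H-shaped gate to the crossing, across to the right, then forward (away from you) until it is fully home in the far right slot, the one marked with three green dots, and leave it there. Only push the knob with the fingertips or the outside of the fingers, never pinch it from two sides or force it against the gate, and leave the cup, the dropper bottle and the vial standing where they are.

Things in the scene. Friction and masses are not known exactly. Their poses are not given: they have to be found in the camera images.
- mixer: White tube roller mixer, fixed to the worktop. Base 150 mm wide, from 77 mm before to 185 mm beyond the origin; gear housing 132 (x) x 128 (y) mm round it. Origin: at worktop height below the gear lever's pivot. +x forward, away from the operator; +y to the operator's left; z up. Beyond the housing two tubes lie fixed on rollers, up to 78 mm high.
- gate (a point): Middle of the aluminium gate plate's top, 100 mm above the mixer's origin, axes as the mixer's. Plate 96 x 88 mm. H-shaped opening: slots along x at y = +16 (left) and -16 mm (right), 14 mm wide, x = -32 to +32 mm; crossing along y at x = 0, 16 mm wide. Dots number the slots: 1 far left, 2 near left, 3 (green) far right, 4 near right.
- slot_three (a point): Point on the gate plate's top in the slot with three green dots, where the shaft stands when fully home: x = +24, y = -16 mm from the gate's middle. Axes as the mixer's.
- fore_aft (a joint): Lean of the gear lever forward (rad), -0.30 to +0.30: + leans to the mixer's +x, away from the operator; 0 is in the crossing, +0.30 fully home in slot 1 (left) or 3 (right), -0.30 in slot 2 or 4. It stays where it is left (friction, about 2 N at the knob); more than 40 N would be forcing it.
- sideways (a joint): Lean of the gear lever to the right (rad), -0.22 to +0.22: + leans to the mixer's -y (operator's right). In the left slots about -0.20, in the right slots about +0.20. It can cross only where fore_aft is within about 0.04 of 0. It stays where it is left (about 2 N at the knob).
- knob (a point): Centre of the lever's black knob (red spot on top): 34 x 34 mm, 36 mm high, on a 9 mm shaft. The lever pivots 20 mm above the mixer's origin, the knob's centre is 140 mm from the pivot: 160 mm above the worktop when upright; it moves about 41 mm fore and aft and 28 mm to each side. The point's axes turn with the lever (x forward, y left when upright).
- cup: white screw-lid sample cup with a yellow lid, about 67 mm across, 68 mm high, loose bystander standing near the mixer. Origin: centre of its underside, z up.
- oil_dropper: small brown dropper bottle with a black cap, 25 mm across, 62 mm high, loose bystander standing near the mixer. Origin: centre of its underside, z up.
- vial: white vial with a green cap, 46 mm across, 98 mm high, loose bystander standing near the mixer. Origin: centre of its underside, z up.

How it is judged:
On the way:
1. the lever has been moved across to the right side of the gate, near the crossing (value of joint sideways above 0.1 rad and value of joint fore_aft between -0.15 and 0.15 rad).
At the end, for the whole second after the job is handed in: The lever rests in the far right slot (three dots): leaning forward more than 0.24 rad of its 0.30 and to the right more than 0.13 rad; the cup, the dropper bottle and the vial stand upright within 15 mm of where they were (value of joint fore_aft above 0.24 rad and value of joint sideways above 0.13 rad and velocity of joint fore_aft between -0.05 and 0.05 rad/s and distance of each of cup, oil_dropper, vial from where it was at the start of the episode below 0.015 m and angle between each of cup, oil_dropper, vial's own z axis and vertical below 0.1 rad); the robot touches nothing.
It fails at once if the lever is forced: the fingers press on it with over 40 N (contact force between the fingers and sideways above 40 N).
It fails at once if the fingers handle the bare shaft instead of the knob (contact force between the fingers and shaft above 1 N).
It fails at once if the knob is pinched: the fingers press on two opposite sides of it at once ((contact force between the fingers and knob_front above 0.5 N and contact force between the fingers and knob_back above 0.5 N) or (contact force between the fingers and knob_left above 0.5 N and contact force between the fingers and knob_right above 0.5 N)).
It fails at once if the cup, the dropper bottle or the vial is lifted or knocked away (distance of any of cup, oil_dropper, vial from where it was at the start of the episode above 0.03 m or angle between any of cup, oil_dropper, vial's own z axis and vertical above 0.5 rad).
It also fails if it takes over 51 s, if anything falls off the work surface, if the arm or the gripper's body presses on something with over 40 N, if the wrist force passes 120 N, or if a joint passes its speed limit or range.

## Working session

There is one attempt and no reset: what is moved stays moved. The work goes in short steps, Python scripts to look and compute and a tool call to move; the robot and the scene stay as the last step left them, time stands still between calls to the robot, and variables do not carry over. Pictures are saved under pics/ and viewed, about 8 in all and at most 12, crops included, and the job is handed in when it is done.

Besides the shell and the picture viewer there is one more tool, called after ">>>" in YAML: its name, and indented under it one key for each argument. servo_tool: Moves the arm, as the interface text tells. Its arguments: {"type":"object","properties":{"motion":{"type":"array","items":{"type":"array","items":{"type":"number"}}},"force":{"type":"number"}},"required":["motion"]}

```bash
mkdir -p pics; python3 - <<'E'
from bench import *
import cv2
for n in("side","top"):
    cv2.imwrite(f"pics/{n}0.png",grab_frame(n)[:,:,::-1]); p=camera_params(n); print(n,p["mtx"].round(1).tolist(),p["world_to_cam"].round(4).tolist())
o=get_obs();print(o)
E
```

```text
side [[423.2, 0.0, 322.7], [0.0, 423.2, 198.9], [0.0, 0.0, 1.0]] [[0.7688, -0.6394, 0.0072, -0.2344], [-0.338, -0.4159, -0.8443, 0.3488], [0.5429, 0.6467, -0.5359, 0.4789], [0.0, 0.0, 0.0, 1.0]]
top [[520.3, 0.0, 316.6], [0.0, 520.3, 194.8], [0.0, 0.0, 1.0]] [[0.0219, -0.9995, 0.024, 0.2296], [-0.9859, -0.0256, -0.1653, 0.5434], [0.1659, -0.02, -0.9859, 0.907], [0.0, 0.0, 0.0, 1.0]]
{'clock': 0.1, 'joints': array([-1.26208237,  0.47771036,  0.02235923,  1.55636517, -0.01148383,
        1.10927221, -0.08312259]), 'qvel': array([-0.00219535, -0.00289804, -0.00107492, -0.00230231,  0.00035642,
        0.00067495,  0.00042188]), 'tau': array([ 4.22533791e-03, -5.97757638e+01,  1.61357995e+00, -2.81953257e+01,
        1.28232807e-02,  5.01458358e-03, -3.70645381e-07]), 'tcp_pos': array([0.27317344, 0.61697893, 0.40382245]), 'orientation': array([-0.89791188,  1.37934688,  0.89626508]), 'contact_force': array([0.74270719, 0.11880229, 0.04499792]), 'moment': array([-0.02090088,  0.00882829,  0.0238469 ]), 'grip_width': 0.08535003108343363}
```

View pics/side0.png

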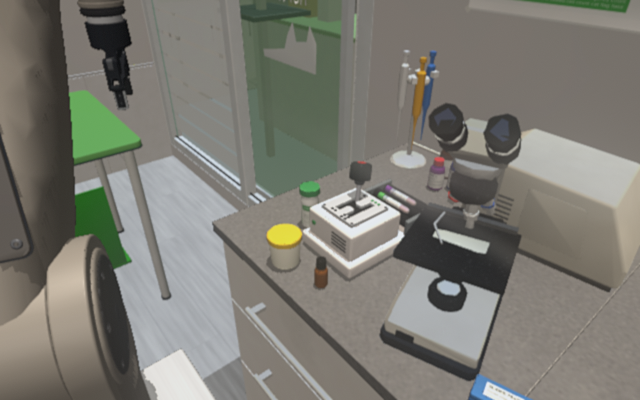

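View pics/top0.png

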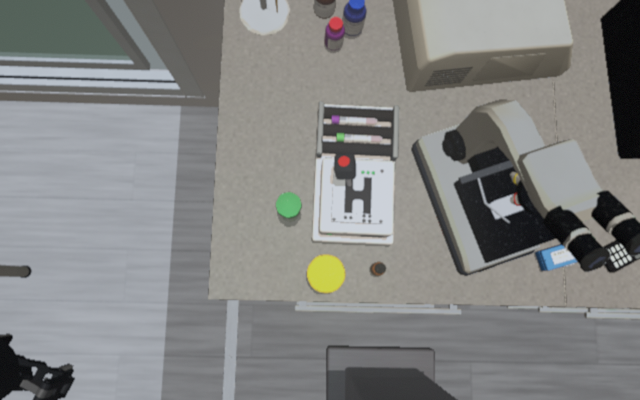

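The side view shows the mixer at about (355,230), with the knob at (360,172). In the top view the mixer is at (357,195) and the red spot at (344,160), so the lever stands in far left slot 1. The cup is at (326,274), the dropper at (378,269) and the vial at (289,205). I'll enlarge both.

```bash
python3 - <<'E'
import cv2
a=cv2.imread("pics/side0.png")[145:295,255:415]; b=cv2.imread("pics/top0.png")[95:285,265:405]
a=cv2.resize(a,(640,600),interpolation=cv2.INTER_CUBIC); cv2.imwrite("pics/s1.png",a)
b=cv2.resize(b,(420,570),interpolation=cv2.INTER_CUBIC); cv2.imwrite("pics/t1.png",b)
E
```

```text
(no output)
```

View pics/s1.png

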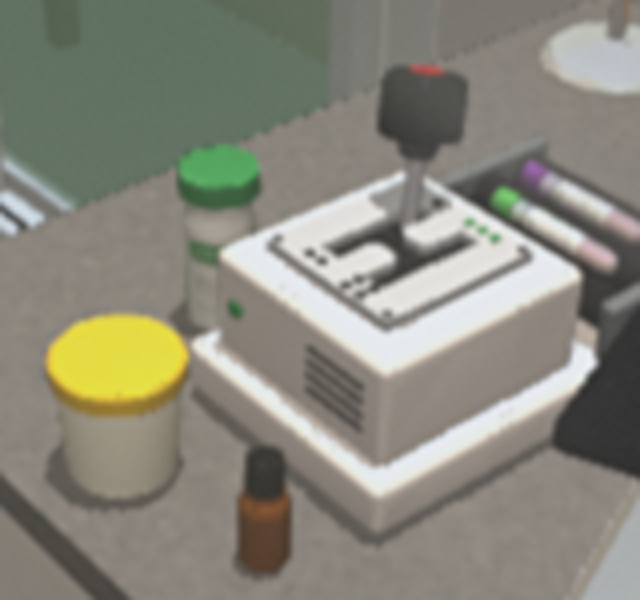

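View pics/t1.png

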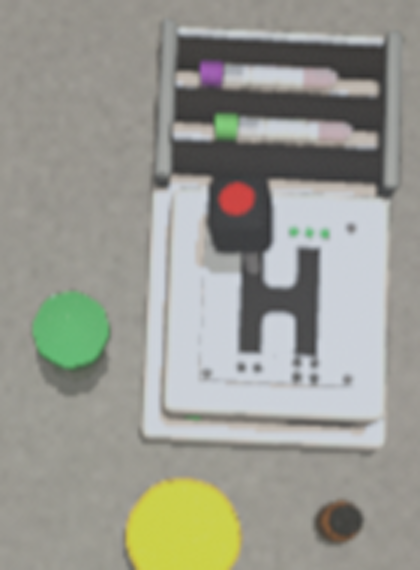

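```bash
cat > h.py <<'E'
from bench import *
import numpy as np, cv2
C={n:camera_params(n) for n in("side","top")}
def tri(s,t):
    P=[C[n]["mtx"]@C[n]["world_to_cam"][:3] for n in("side","top")]
    X=cv2.triangulatePoints(P[0],P[1],np.float64(s),np.float64(t)).ravel(); return X[:3]/X[3]
def plane(n,uv,z):
    M=C[n]["mtx"]@C[n]["world_to_cam"][:3]; H=np.c_[M[:,0],M[:,1],M[:,2]*z+M[:,3]]
    X=np.linalg.solve(H,[*uv,1]); return X[:2]/X[2]
def proj(n,p):
    x=C[n]["mtx"]@C[n]["world_to_cam"][:3]@[*p,1]; return x[:2]/x[2]
E
python3 - <<'E'
from h import *
from scipy.spatial.transform import Rotation as R
s=lambda u,v:(255+u/4,145+v/4); t=lambda u,v:(265+u/3,95+v/3)
print("gate",tri(s(399,249),t(279,300)))
print("red",tri(s(427,70),t(236,199)))
for n,p in dict(mid=(279,300),Rfar=(309.5,248),Rnear=(306.5,356),Lnear=(249,353),c1=(351,228),c2=(347,380),c3=(207,374)).items(): print(n,plane("top",t(*p),.1).round(4))
print("cup",plane("top",t(183,535),.068),"vial",plane("top",t(71,330),.098),"drop",plane("top",t(344,520),.062))
print("side cup",plane("side",s(118,357),.068),"vial",plane("side",s(218,172),.098))
o=get_obs();print(R.from_rotvec(o["orientation"]).as_matrix().round(3))
E
```

```text
gate [0.52976248 0.17254317 0.09690512]
red [0.5718398  0.20298023 0.16880179]
mid [0.5296 0.1726]
Rfar [0.5604 0.1553]
Rnear [0.4977 0.1566]
Lnear [0.4986 0.1894]
c1 [0.5728 0.1313]
c2 [0.4845 0.1335]
c3 [0.486  0.2131]
cup [0.39599458 0.22369063] vial [0.50950326 0.29094564] drop [0.40685006 0.12962126]
side cup [0.39378911 0.220263  ] vial [0.50472077 0.28435778]
[[-0.001 -0.914  0.405]
 [-0.002  0.405  0.914]
 [-1.    -0.    -0.002]]
```

Gate middle is at (0.530, 0.1725), yaw about -1.3°. The knob centre is near (0.567, 0.200, 0.151), in slot 1. The route is to close the fingers and travel high to the far side of the knob, which has to come back to the crossing first.

>>> servo_tool:
  motion:
    - [0, -0.03, -0.015, -3, 1]
    - [0, -0.07, -0.035, -6, 1]
    - [0, -0.11, -0.055, -9, 1]
    - [0, -0.15, -0.075, -12, 1]
    - [0, -0.19, -0.095, -15, 1]
    - [0, -0.23, -0.115, -18, 1]
    - [0, -0.27, -0.135, -21, 1]
    - [0, -0.29, -0.145, -24, 1]
  force: 20

```text
clock: 0.9
tcp_pos: [0.4825, 0.3626, 0.4038]
orientation: [-1.211, 1.212, 1.206]
contact_force: [0.5, 0.3, 0.1]
grip_width: -0.0001
```

>>> servo_tool:
  motion:
    - [0, -0.03, -0.035, 0, 1]
    - [0, -0.06, -0.07, 0, 1]
    - [0, -0.09, -0.105, 0, 1]
    - [0, -0.12, -0.14, 0, 1]
    - [0, -0.148, -0.163, 0, 1]
    - [0, -0.148, -0.163, 0, 1]
    - [0, -0.148, -0.163, 0, 1]

```text
clock: 1.6
tcp_pos: [0.6305, 0.1986, 0.4037]
orientation: [-1.209, 1.215, 1.206]
contact_force: [-0.2, 0.3, -0.1]
grip_width: 0.0003
```

>>> servo_tool:
  motion:
    - [0.02, 0, 0, 0, 1]
    - [0.045, 0, 0, 0, 1]
    - [0.065, 0, 0, 0, 1]
    - [0.08, 0, 0, 0, 1]
    - [0.08, 0, 0, 0, 1]
    - [0.08, 0, 0, 0, 1]

```text
clock: 2.2
tcp_pos: [0.6303, 0.1991, 0.3241]
orientation: [-1.21, 1.214, 1.206]
contact_force: [1.0, 0.3, -0.2]
grip_width: -0.0001
```

```bash
python3 - <<'E'
from h import *
o=get_obs();print(o["tcp_pos"],o["orientation"],o["contact_force"])
a=grab_frame("side")[100:250,300:460,::-1]; b=grab_frame("top")[95:245,285:445,::-1]
cv2.imwrite("pics/c2.png",cv2.resize(np.hstack([a,b]),(800,375),interpolation=cv2.INTER_CUBIC))
E
```

```text
[0.63027168 0.19906254 0.3241341 ] [-1.20998581  1.21376514  1.20639783] [ 1.01128984  0.27131609 -0.1768676 ]
```

View pics/c2.png

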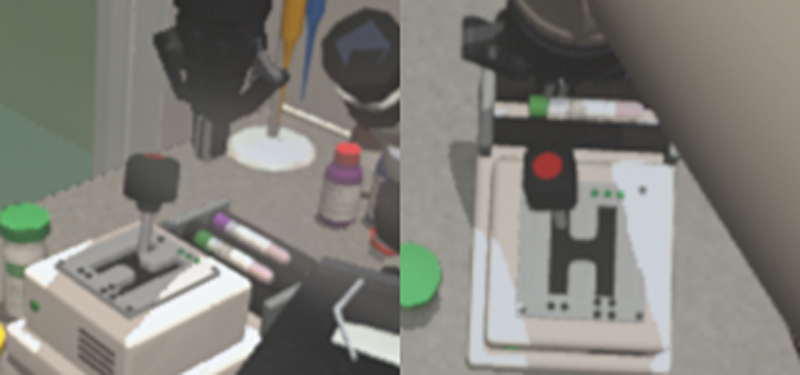

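The closed fingertips stand just beyond the knob, about 30 mm clear and level with it in height. I'll push it back toward the operator.

>>> servo_tool:
  motion:
    - [0, 0.01, 0, 0, 1]
    - [0, 0.02, 0, 0, 1]
    - [0, 0.027, 0, 0, 1]
    - [0, 0.032, 0, 0, 1]
    - [0, 0.037, 0, 0, 1]
    - [0, 0.042, 0, 0, 1]
    - [0, 0.047, 0, 0, 1]
    - [0, 0.052, 0, 0, 1]

```text
clock: 3.1
tcp_pos: [0.5787, 0.1988, 0.3253]
orientation: [-1.21, 1.212, 1.204]
contact_force: [3.5, 0.3, 2.4]
grip_width: -0.0002
```

>>> servo_tool:
  motion:
    - [0, 0.004, 0, 0, 1]
    - [0, 0.008, 0, 0, 1]
    - [0, 0.012, 0, 0, 1]
    - [0, 0.015, 0, 0, 1]
    - [0, 0.016, 0, 0, 1]
    - [0, 0.016, 0, 0, 1]

```text
clock: 3.7
tcp_pos: [0.5625, 0.1989, 0.3252]
orientation: [-1.21, 1.212, 1.204]
contact_force: [2.3, -0.8, 1.3]
grip_width: 0.0001
```

```bash
python3 - <<'E'
from h import *
o=get_obs();print(o["tcp_pos"],o["contact_force"])
a=grab_frame("side")[100:250,300:460,::-1]; b=grab_frame("top")[95:245,285:445,::-1]
cv2.imwrite("pics/c3.png",cv2.resize(np.hstack([a,b]),(800,375),interpolation=cv2.INTER_CUBIC))
E
```

```text
[0.56246878 0.19887778 0.32515031] [ 2.31896352 -0.7769153   1.31160538]
```

View pics/c3.png

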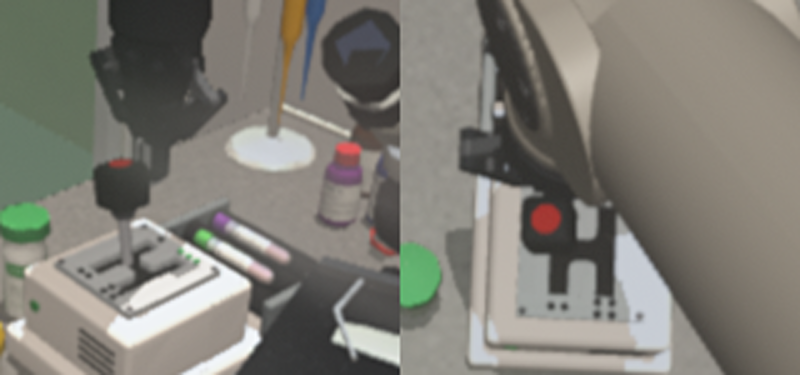

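Contact is at about 2 N and the knob is coming back. The red spot is now at side (348,165.2) and top (343,182.6), so I can compute the lean.

```bash
cat >> h.py <<'E'
from scipy.optimize import least_squares
O=np.array([.5295,.1725,.02]); yaw=-.022; c,s=np.cos(yaw),np.sin(yaw); Rm=np.array([[c,-s,0],[s,c,0],[0,0,1]])
def tip(f,w,L=.158): return O+Rm@(L*np.array([np.sin(f),-np.cos(f)*np.sin(w),np.cos(f)*np.cos(w)]))
def fit(a,b):
    r=least_squares(lambda q:np.r_[proj("side",tip(*q))-a,proj("top",tip(*q))-b],[0,0]); return r.x.round(3),r.fun.round(1)
E
python3 - <<'E'
from h import *
for a,b in [((361.75,162.5),(343.7,161.3)),((348,165.2),(343,182.6))]:
    print(tri(a,b).round(4),fit(a,b),plane("top",b,.175))
E
```

```text
[0.5719 0.2029 0.1688] (array([ 0.267, -0.207]), array([ 0. , -0.1,  0. ,  0. ])) [0.57042026 0.20338317]
[0.5361 0.204  0.1743] (array([ 0.037, -0.202]), array([ 0. , -0.2,  0. ,  0.1])) [0.53601126 0.20402967]
```

>>> servo_tool:
  motion:
    - [0, 0.002, 0, 0, 1]
    - [0, 0.004, 0, 0, 1]
    - [0, 0.0055, 0, 0, 1]
    - [0, 0.0055, 0, 0, 1]

```text
clock: 4.2
tcp_pos: [0.5569, 0.1989, 0.3252]
orientation: [-1.21, 1.212, 1.205]
contact_force: [2.0, 0.8, 1.7]
grip_width: -0.0
```

>>> servo_tool:
  motion:
    - [0, -0.01, 0, 0, 1]
    - [0, -0.02, 0, 0, 1]
    - [0, -0.025, 0, 0, 1]
    - [-0.02, -0.025, 0, 0, 1]
    - [-0.05, -0.025, 0, 0, 1]
    - [-0.075, -0.025, 0, 0, 1]
    - [-0.075, -0.025, 0, 0, 1]
    - [-0.075, -0.025, 0, 0, 1]

```text
clock: 5.0
tcp_pos: [0.5821, 0.199, 0.4003]
orientation: [-1.21, 1.212, 1.204]
contact_force: [-0.4, 0.6, -1.8]
grip_width: -0.0001
```

>>> servo_tool:
  motion:
    - [0, 0.01, 0.02, 0, 1]
    - [0, 0.025, 0.04, 0, 1]
    - [0, 0.04, 0.055, 0, 1]
    - [0, 0.051, 0.066, 0, 1]
    - [0, 0.051, 0.066, 0, 1]
    - [0, 0.051, 0.066, 0, 1]

```text
clock: 5.6
tcp_pos: [0.5316, 0.2646, 0.3994]
orientation: [-1.21, 1.213, 1.204]
contact_force: [0.0, -0.9, -0.1]
grip_width: 0.0004
```

>>> servo_tool:
  motion:
    - [0.02, 0, 0, 0, 1]
    - [0.04, 0, 0, 0, 1]
    - [0.06, 0, 0, 0, 1]
    - [0.075, 0, 0, 0, 1]
    - [0.075, 0, 0, 0, 1]
    - [0.075, 0, 0, 0, 1]

```text
clock: 6.2
tcp_pos: [0.5323, 0.2638, 0.3247]
orientation: [-1.21, 1.213, 1.203]
contact_force: [-0.3, 0.5, -0.1]
grip_width: 0.0002
```

```bash
python3 - <<'E'
from h import *
o=get_obs();print(o["tcp_pos"],o["contact_force"])
a=grab_frame("side")[100:250,300:460,::-1]; b=grab_frame("top")[95:245,285:445,::-1]
cv2.imwrite("pics/c4.png",cv2.resize(np.hstack([a,b]),(800,375),interpolation=cv2.INTER_CUBIC))
E
```

```text
[0.53226716 0.26376334 0.32466362] [-0.26105054  0.50324466 -0.09210098]
```

View pics/c4.png

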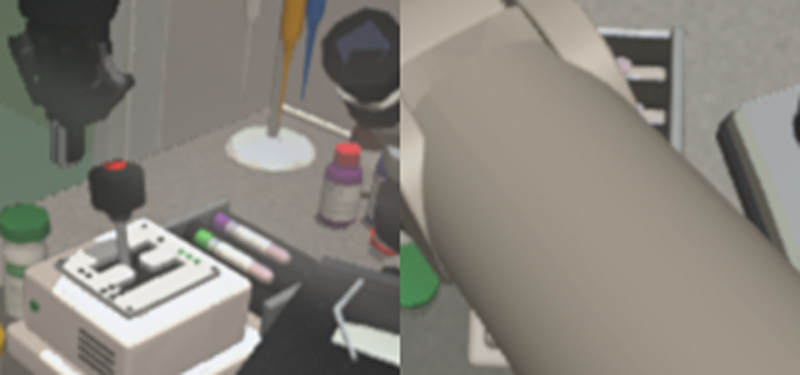

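Only the side view is clear of the arm here. The fingers stand left of the knob, the red spot is at about side (346.4,166), and the shaft is at the crossing. I'll push right gently, watching the force.

>>> servo_tool:
  motion:
    - [0, 0, -0.01, 0, 1]
    - [0, 0, -0.018, 0, 1]
    - [0, 0, -0.023, 0, 1]
    - [0, 0, -0.028, 0, 1]
    - [0, 0, -0.033, 0, 1]
    - [0, 0, -0.038, 0, 1]
    - [0, 0, -0.043, 0, 1]
    - [0, 0, -0.043, 0, 1]

```text
clock: 7.1
tcp_pos: [0.5323, 0.2206, 0.3258]
orientation: [-1.21, 1.211, 1.202]
contact_force: [0.2, 2.4, 1.2]
grip_width: -0.0001
```

>>> servo_tool:
  motion:
    - [0, 0, -0.005, 0, 1]
    - [0, 0, -0.01, 0, 1]
    - [0, 0, -0.015, 0, 1]
    - [0, 0, -0.02, 0, 1]
    - [0, 0, -0.025, 0, 1]
    - [0, 0, -0.03, 0, 1]
    - [0, 0, -0.035, 0, 1]
    - [0, 0, -0.035, 0, 1]

```text
clock: 7.9
tcp_pos: [0.5321, 0.1844, 0.3258]
orientation: [-1.209, 1.213, 1.201]
contact_force: [0.0, 1.3, 1.3]
grip_width: 0.0002
```

```bash
python3 - <<'E'
from h import *
o=get_obs();print(o["tcp_pos"],o["contact_force"])
a=grab_frame("side")[100:250,300:460,::-1]; b=grab_frame("top")[95:245,285:445,::-1]
cv2.imwrite("pics/c5.png",cv2.resize(np.hstack([a,b]),(800,375),interpolation=cv2.INTER_CUBIC))
E
```

```text
[0.53209967 0.18442819 0.32583034] [0.0416813  1.29714274 1.25137462]
```

View pics/c5.png

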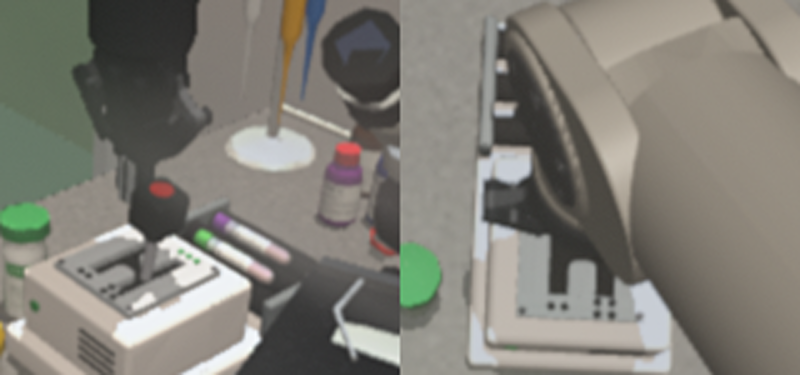

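The lever has crossed to the right, with the red spot at side (364.4,175.6). Next is the lean from the side view alone.

```bash
python3 - <<'E'
from h import *
for a in ((346.4,166),(364.4,175.6)):
    print(least_squares(lambda q:proj("side",tip(*q))-a,[0,0]).x)
for w in (.15,.2): print(w,proj("side",tip(0,w)))
E
```

```text
[ 0.00097079 -0.19100382]
[-0.00270323  0.12836092]
0.15 [365.83895841 176.47976343]
0.2 [368.76504305 178.81951338]
```

>>> servo_tool:
  motion:
    - [0, 0, -0.003, 0, 1]
    - [0, 0, -0.006, 0, 1]
    - [0, 0, -0.008, 0, 1]
    - [0, 0, -0.0095, 0, 1]
    - [0, 0, -0.0095, 0, 1]

```text
clock: 8.5
tcp_pos: [0.5319, 0.1752, 0.3256]
orientation: [-1.209, 1.213, 1.202]
contact_force: [-0.5, 1.6, -0.3]
grip_width: -0.0002
```

Still sliding at about 1.6 N, lean about 0.19. I'll retract left, go up, move round to the near side and come down.

>>> servo_tool:
  motion:
    - [0, 0, 0.01, 0, 1]
    - [0, 0, 0.02, 0, 1]
    - [0, 0, 0.025, 0, 1]
    - [-0.02, 0, 0.025, 0, 1]
    - [-0.05, 0, 0.025, 0, 1]
    - [-0.075, 0, 0.025, 0, 1]
    - [-0.075, 0, 0.025, 0, 1]
    - [-0.075, 0, 0.025, 0, 1]

```text
clock: 9.3
tcp_pos: [0.5318, 0.201, 0.4008]
orientation: [-1.21, 1.212, 1.202]
contact_force: [0.1, -0.2, -0.1]
grip_width: 0.0005
```

>>> servo_tool:
  motion:
    - [0, 0.02, -0.01, 0, 1]
    - [0, 0.04, -0.03, 0, 1]
    - [0, 0.055, -0.045, 0, 1]
    - [0, 0.058, -0.056, 0, 1]
    - [0, 0.058, -0.056, 0, 1]
    - [0, 0.058, -0.056, 0, 1]

```text
clock: 9.9
tcp_pos: [0.4741, 0.1457, 0.4006]
orientation: [-1.21, 1.212, 1.201]
contact_force: [0.7, 0.8, -0.2]
grip_width: -0.0001
```

>>> servo_tool:
  motion:
    - [0.02, 0, 0, 0, 1]
    - [0.04, 0, 0, 0, 1]
    - [0.06, 0, 0, 0, 1]
    - [0.08, 0, 0, 0, 1]
    - [0.08, 0, 0, 0, 1]
    - [0.08, 0, 0, 0, 1]

```text
clock: 10.5
tcp_pos: [0.4749, 0.1461, 0.3206]
orientation: [-1.21, 1.212, 1.202]
contact_force: [-0.6, -0.3, 0.9]
grip_width: 0.0001
```

```bash
python3 - <<'E'
from h import *
o=get_obs();print(o["tcp_pos"],o["contact_force"])
a=grab_frame("side")[100:250,300:460,::-1]; b=grab_frame("top")[95:245,285:445,::-1]
cv2.imwrite("pics/c6.png",cv2.resize(np.hstack([a,b]),(800,375),interpolation=cv2.INTER_CUBIC))
E
```

```text
[0.47492525 0.14611995 0.32063035] [-0.59455457 -0.27904579  0.85102587]
```

View pics/c6.png

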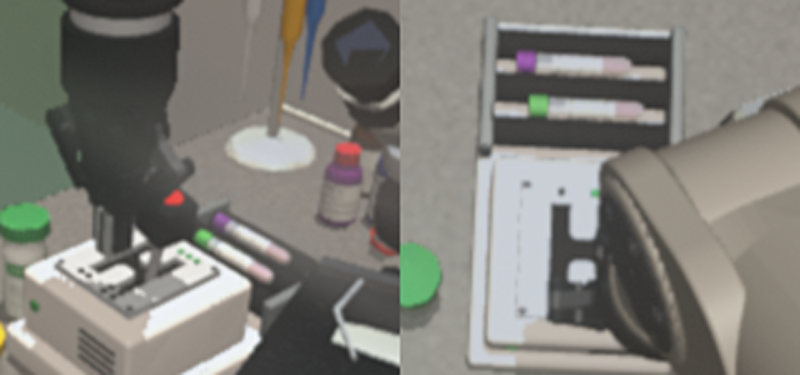

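The red spot is at side (369.6,179.2), meaning fore_aft about 0 and sideways about 0.2. The fingers stand on the near side with a gap, so I'll push forward.

>>> servo_tool:
  motion:
    - [0, -0.01, 0, 0, 1]
    - [0, -0.018, 0, 0, 1]
    - [0, -0.023, 0, 0, 1]
    - [0, -0.028, 0, 0, 1]
    - [0, -0.033, 0, 0, 1]
    - [0, -0.038, 0, 0, 1]
    - [0, -0.042, 0, 0, 1]
    - [0, -0.042, 0, 0, 1]

```text
clock: 11.4
tcp_pos: [0.5176, 0.1456, 0.3217]
orientation: [-1.21, 1.21, 1.2]
contact_force: [-1.5, -0.9, 1.5]
grip_width: -0.0
```

>>> servo_tool:
  motion:
    - [0, -0.004, 0, 0, 1]
    - [0, -0.008, 0, 0, 1]
    - [0, -0.011, 0, 0, 1]
    - [0, -0.014, 0, 0, 1]
    - [0, -0.016, 0, 0, 1]
    - [0, -0.016, 0, 0, 1]

```text
clock: 12.0
tcp_pos: [0.5339, 0.1456, 0.3217]
orientation: [-1.21, 1.21, 1.2]
contact_force: [-2.1, -0.3, -0.9]
grip_width: 0.0002
```

```bash
python3 - <<'E'
from h import *
o=get_obs();print(o["tcp_pos"],o["contact_force"])
a=grab_frame("side")[100:250,300:460,::-1]; b=grab_frame("top")[95:245,285:445,::-1]
cv2.imwrite("pics/c7.png",cv2.resize(np.hstack([a,b]),(800,375),interpolation=cv2.INTER_CUBIC))
E
```

```text
[0.53387608 0.14558764 0.32170231] [-2.12089551 -0.33230952 -0.86479199]
```

View pics/c7.png

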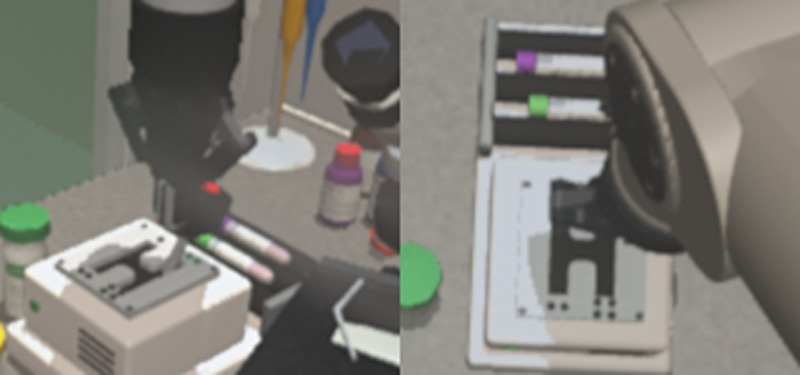

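The red spot is at side (384.4,175.2), so the lever is well forward and still sliding freely at about 2 N. I'll continue in small steps until the force rises at the stop.

>>> servo_tool:
  motion:
    - [0, -0.002, 0, 0, 1]
    - [0, -0.004, 0, 0, 1]
    - [0, -0.004, 0, 0, 1]

```text
clock: 12.4
tcp_pos: [0.538, 0.1456, 0.3219]
orientation: [-1.21, 1.209, 1.2]
contact_force: [-1.8, -0.2, -0.6]
grip_width: -0.0003
```

>>> servo_tool:
  motion:
    - [0, -0.001, 0, 0, 1]
    - [0, -0.002, 0, 0, 1]
    - [0, -0.002, 0, 0, 1]

```text
clock: 12.7
tcp_pos: [0.5401, 0.1455, 0.3219]
orientation: [-1.21, 1.209, 1.2]
contact_force: [-2.8, -0.3, -1.5]
grip_width: -0.0002
```

```bash
python3 - <<'E'
from h import *
print(get_obs()["contact_force"])
print(least_squares(lambda q:proj("side",tip(*q))-(384.4,175.2),[0,0]).x,[proj("side",tip(f,.2)) for f in(.25,.3)])
E
```

```text
[-2.76808503 -0.31694645 -1.52766667]
[0.25085089 0.21575258] [array([383.46649414, 174.48323801]), array([386.07713149, 174.16722258])]
```

>>> servo_tool:
  motion:
    - [0, -0.001, 0, 0, 1]
    - [0, -0.0015, 0, 0, 1]
    - [0, -0.0015, 0, 0, 1]

```text
clock: 13.0
tcp_pos: [0.5415, 0.1456, 0.3218]
orientation: [-1.21, 1.21, 1.2]
contact_force: [-3.3, 0.6, -0.2]
grip_width: 0.0
```

Force is rising slightly, so it is at or near the stop. I'll retreat straight back, lift and take a clear look.

>>> servo_tool:
  motion:
    - [0, 0.01, 0, 0, 1]
    - [0, 0.025, 0, 0, 1]
    - [0, 0.035, 0, 0, 1]
    - [-0.02, 0.035, 0, 0, 1]
    - [-0.06, 0.035, 0, 0, 1]
    - [-0.09, 0.035, 0, 0, 1]
    - [-0.09, 0.035, 0, 0, 1]

```text
clock: 13.7
tcp_pos: [0.5072, 0.1464, 0.4165]
orientation: [-1.212, 1.2, 1.195]
contact_force: [0.3, 0.1, -0.6]
grip_width: -0.0003
```

>>> servo_tool:
  motion:
    - [0, 0, 0.03, 0, 1]
    - [0, 0, 0.07, 0, 1]
    - [0, 0, 0.11, 0, 1]
    - [0, 0, 0.15, 0, 1]
    - [0, 0, 0.19, 0, 1]
    - [0, 0, 0.22, 0, 1]
    - [0, 0, 0.25, 0, 1]
    - [0, 0, 0.25, 0, 1]

```text
clock: 14.5
tcp_pos: [0.5064, 0.4013, 0.4158]
orientation: [-1.214, 1.196, 1.202]
contact_force: [-0.5, -0.1, 0.6]
grip_width: -0.0001
```

```bash
python3 - <<'E'
from h import *
o=get_obs();print(o["tcp_pos"],o["contact_force"])
a=grab_frame("side")[145:295,255:415,::-1]; b=grab_frame("top")[130:280,265:425,::-1]
cv2.imwrite("pics/c8.png",cv2.resize(np.hstack([a,b]),(800,375),interpolation=cv2.INTER_CUBIC))
E
```

```text
[0.50644057 0.40129919 0.4157772 ] [-0.49327188 -0.10512274  0.5564235 ]
```

View pics/c8.png

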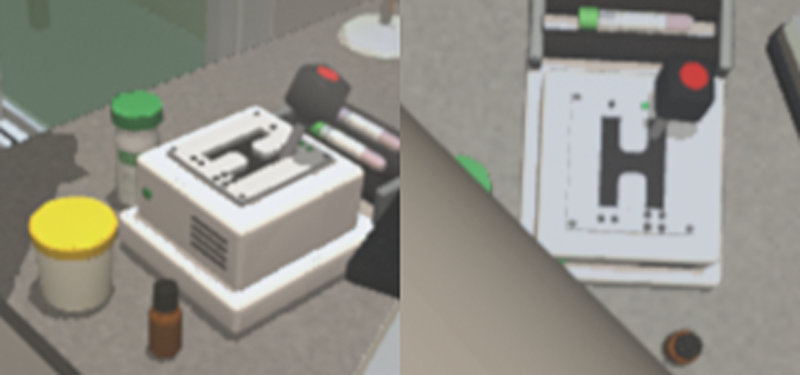

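The red spot is at side (386.6,174.2) and top (382.6,160.4). The lever rests in the three-dot slot, and the cup, dropper and vial stand as before.

```bash
python3 - <<'E'
from h import *
print(fit((386.6,174.2),(382.6,160.4)), abs(get_obs()["qvel"]).max())
d=cv2.absdiff(cv2.imread("pics/side0.png"),grab_frame("side")[:,:,::-1].copy())
for n,(x,y,w,h) in dict(cup=(266,223,38,48),drop=(313,255,16,34),vial=(299,180,14,40)).items(): print(n,d[y:y+h,x:x+w].mean().round(1))
hand_in()
E
```

```text
(array([0.3  , 0.207]), array([-0.1,  0.3, -0. , -0.1])) 0.02592125693853936
cup 4.8
drop 2.6
vial 3.5
the job is handed in; nothing more can be done
```

The tube mixer is in third gear and I have handed the job in. hand_in gives no verdict, so these are my own last checks.

**What I did:** The lever started in slot 1 (far left). With the fingers shut, I pushed the knob from its far side back to the crossing. I then pushed it from its left side across to the right, and from its near side forward into the three-dot slot. I retreated clear of it before handing in.

**Last checks:**
- **Lever:** measured from both cameras, it leans about 0.30 rad forward and 0.21 rad to the right.
- **Force:** wrist readings in contact, taken only at the end of each move, stayed under 5 N.
- **Time:** the job took about 15 s of the 51 s allowed.
- **Cup, dropper bottle and vial:** they look unmoved and upright in the side view, with only small brightness changes from the start picture. I did not measure their positions again. In the last top view the arm hid the cup and part of the vial, so only the dropper bottle was fully visible there.

No check failed or disagreed.

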